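# Hang the measuring cups on the utensil rack

### The job

Hang both measuring cups on the little rack by the eyes in their handles: the larger cup on the left peg and the smaller cup on the right peg, left and right as the robot sees them. Slip each eye over its peg so that the cup hangs freely and still, and do not disturb the rack's neighbours: the flask, the mug and the jar.

Things in the scene. Friction and masses are not known exactly. Their poses are not given: they have to be found in the camera images.
- rack: fixed utensil rack: wooden foot 110 x 320 x 15 mm, two steel posts 14 mm thick 280 mm apart, and a level steel rail 16 mm thick, its axis 210 mm above the counter. Two straight steel pegs stick out of the rail on the robot's side, 130 mm apart. Origin: on the counter below the middle of the rail; y along the rail to the left, x level and away from the robot
- peg_left_root (a point): where the left peg's axis meets the rail's axis, 210 mm above the counter. The peg is a round-ended steel rod 10 mm in diameter, 55 mm long from this point to its tip; it leans 50 degrees from vertical, upward and towards the robot (the rack's -x); 8 mm of it lies inside the rail. Axes are the rack's
- peg_left_tip (a point): end of the left peg
- peg_right_root (a point): the same point of the right peg, which is like the left one
- peg_right_tip (a point): end of the right peg
- cup_large: larger steel measuring cup, loose, about 130 g. Open round bowl, 80 mm across the rim, 46 mm high. Level flat handle at the rim, 14 mm wide, 7 mm thick, mid-height 42 mm above the underside, bare from 40 to 98 mm from the bowl's axis; it ends in a flat eye (34 mm outside, 22 mm hole, 6 mm thick) centred at 115 mm. Origin: centre of the underside; z up, x along the handle to the eye
- cup_large_eye (a point): centre of the hole in the larger cup's handle; axes are the cup's, so the hole runs along z
- cup_small: smaller steel measuring cup, loose, about 90 g. Open round bowl, 58 mm across the rim, 46 mm high. Level flat handle at the rim, 14 mm wide, 7 mm thick, mid-height 42 mm above the underside, bare from 29 to 87 mm from the bowl's axis; it ends in a flat eye (34 mm outside, 22 mm hole, 6 mm thick) centred at 104 mm. Origin: centre of the underside; z up, x along the handle to the eye
- cup_small_eye (a point): centre of the hole in the smaller cup's handle; axes are the cup's
- flask: bystander: white drinking flask with a red cap, 66 mm across, 190 mm high. Origin: centre of its underside
- mug: bystander: white mug, 76 mm across, 90 mm high, handle at its +y. Origin: centre of its underside
- jar: bystander: amber glass jar with a steel cap, 60 mm across, 90 mm high. Origin: centre of its underside
There are look-alikes about, which are no part of the job. What is shaped like the cup_large but yellow is not meant. Leave any purple look-alike of the cup_small alone.

How it is judged:
By the outcome, as a careful person would: the job done as asked, in the order asked, and still so for the second after the job is handed in, with the robot touching nothing.
It also fails if it takes over 72 s, if anything falls off the work surface, if the arm or the gripper's body presses on something with over 40 N, if the wrist force passes 120 N, or if a joint passes its speed limit or range.

### The arm

A 6-joint arm with a two-finger parallel gripper is mounted at the origin on the work surface. World frame = base frame: x ahead of the robot, y to its left, z up, the work surface at z = 0. Lengths are in m, angles in rad, forces in N, time in s.
With the tool pointing down it reaches from about 0.325 to 0.9 m from the base axis. Payload 6.1 kg.
Tool frame: the origin (TCP) lies at the very end of the fingers, on their centre line; the grasp point (between the pads) lies 19 mm behind it; y points along the fingers, z is the direction in which the jaws open and shut, and the axes are right-handed (so a half turn about y gives the same grasp; the last joint's range is limited). The gripper opens to 87 mm and grips with 3 to 60 N. Pads are 19 mm wide; open, the fingers measure 117 mm over their backs; the gripper's body (75 mm by 190 mm) begins 51 mm behind the grasp point.
Start: joints at [1.059, 0.22, 1.526, -0, 1.395, -0.126], TCP at [0.235, 0.579, 0.223] pointing down, gripper open.
Joint ranges: [-2.98, 2.98], [-0.91, 2.08], [0.09, 2.57], [-1.24, 4.39], [0.2, 2.65], [-2.68, 2.68]. Speed limits (rad/s): [2.57, 2.57, 3.01, 3.14, 3.14, 3.14].

### API

Orientations are given as [roll, pitch, yaw] about the fixed x, y, z axes, in that order (R = Rz(yaw) Ry(pitch) Rx(roll)).
In Python, from plant import r, viewer, nets gives the robot as it stands.
- The arm moves only by the tool move_arm, never from a script. Its argument "series" is a list of rows, each a list of 3 entries, a list of its own where there are three numbers: the shift along the tool's x, y, z normalised to -1 to 1, where 1 is 10 cm, then the turn about the tool's y normalised to -1 to 1, where 1 is 5 degrees, then the gripper's target within -1 to 1 (shut at 1, half-way at 0, fully open at -1). A call has 1 to 20 rows; each row shifts and turns the pose as measured when the row begins, along the tool's axes as they then stand; what a row does not reach is not made up. A row lasts 1/10 s, in which the tool goes at most 50 mm and 8.59 degrees, less where a joint would pass 70% of its speed; a pose out of reach is approached as far as the arm can. A call with a number of a shift or a turn outside -1 to 1 is refused whole. A call with a gripper value outside its range is refused whole. The fingers move at their own pace and stop on an object; "newtons" is the grip in N (left out, the last holds). Time passes only in rows, so rows that do not move let the fingers close. It gives the time, the measured TCP pose, the force and the opening at its end, in the units of the state.
- r.read_state(): the state, without advancing time (a new reading comes with each control period).
- viewer.read_camera(name): name is "scene" or "top" or "wrist"; returns a dict with "color" (384x512x3 uint8, red, green, blue), "camera_matrix" (3x3 intrinsics, pixels), "rvec" (rotation vector, rad) and "tvec" (3), from world to camera coordinates, as OpenCV has them. Camera axes: x right, y down, z forward; pixel columns grow to the right and rows downward; lengths in m; the calibration is good to about 2 mm. A picture is of the moment at which its call begins. There is no depth.
- r.hand_in(): hands the job in, once; it reports no verdict.
Trained networks look in a picture, given as the dict that the camera call returned (one of the last four; its "shot" number tells which), for a name from the list of things; names that differ only in an ending like _2 or _b are one class to them, and where a whole thing is asked for, a point or a joint stands for the part that bears it (a point fixed in the world has none). Each returns a list of dicts, best first, with "conf" (0 to 1); they miss things now and then, are a little off and sometimes report something else, mostly with a low value. They report only what shows in the picture. A call takes as long as a camera call. They do not tell look-alikes from the thing itself.
- nets.cut_out(picture, label): "mask" (384x512 bool, what is visible of it) and "rect" ([centre column, centre row, width, height] in pixels, round what is visible of it).
The state is a dict: "t": time; "joint_pos": joint angles; "qvel": joint speeds; "joint_torque": joint torques, N m; "tcp_pos": TCP position; "orientation": TCP orientation; "force": force on the tool from outside, world axes, zero at the start; "moment": the same for the moment, N m; "gripper_width": finger opening in m.
Only numpy, scipy, OpenCV 4.12 (cv2) and the standard library are available. Lean on these libraries where they do the work, as an engineer would, in place of code of your own. Each camera call takes 0.05 s, during which the arm holds its last target. There are 200 camera calls.

## Working session

There is one attempt and no reset: what is moved stays moved. The work goes in short steps, Python scripts to look and compute and a tool call to move; the robot and the scene stay as the last step left them, time stands still between calls to the robot, and variables do not carry over. Pictures are saved under pics/ and viewed, about 8 in all and at most 12, crops included, and the job is handed in when it is done.

Besides the shell and the picture viewer there is one more tool, called after ">>>" by a JSON object that holds its "api" and its "payload". move_arm: Moves the arm, as the interface text tells. Its arguments: {"type":"object","properties":{"series":{"type":"array"},"newtons":{"type":"number"}},"required":["series"]}

```bash
mkdir -p pics; ls; python3 - <<'E'
from plant import r, viewer, nets
import cv2,numpy as np,pickle
s=r.read_state();print(s)
P={}
for n in ["scene","top"]:
    p=viewer.read_camera(n);P[n]=p
    print(n,p["camera_matrix"].tolist(),p["rvec"],p["tvec"])
    for l in ["rack","cup_large","cup_small","flask","mug","jar"]:
        for d in nets.cut_out(p,l): print(n,l,round(d["conf"],2),np.round(d["rect"],1))
    cv2.imwrite(f"pics/{n}0.png",cv2.resize(p["color"][:,:,::-1],(800,600),interpolation=cv2.INTER_CUBIC))
pickle.dump(P,open("p0.pkl","wb"))
E
```

```text
pics
{'t': 0.0, 'joint_pos': array([ 1.05891878e+00,  2.21256738e-01,  1.52761681e+00, -2.71964633e-05,
        1.39469463e+00, -1.26068696e-01]), 'qvel': array([ 1.40531413e-04,  1.60865772e-03,  6.28436513e-04, -5.93314090e-04,
        2.77628536e-03, -5.84827607e-05]), 'joint_torque': array([ 4.97873282e-05, -4.94624984e+01, -3.87370563e+01,  6.99581299e-02,
        5.75062365e-02, -1.65637143e-04]), 'tcp_pos': array([0.23487769, 0.57851106, 0.22141528]), 'orientation': array([-1.57275954e+00,  2.21839275e-04, -3.85804277e-01]), 'force': array([ 0.25684828,  1.14176666, -0.49581954]), 'moment': array([0.01397926, 0.00094927, 0.00185845]), 'gripper_width': 0.08691508560661523}
scene [[347.08248699695423, 0.0, 255.64821654042552], [0.0, 347.08248699695423, 189.9003120372434], [0.0, 0.0, 1.0]] [ 2.20395431  0.87297434 -0.38249812] [-0.31341347 -0.11398887  1.58036803]
scene rack 0.8 [294.1 246.1  89.1 105.3]
scene cup_large 0.91 [251.1 187.4  30.3  24.2]
scene cup_large 0.84 [310.7 157.6  18.8  27.5]
scene cup_large 0.65 [292.2 181.1  20.3  25.9]
scene cup_small 0.73 [174.9 216.4  16.1  31.4]
scene cup_small 0.57 [187.2 257.8  27.5  32.8]
scene cup_small 0.55 [224.2 236.7  30.9  36.6]
scene jar 0.94 [229.9 307.6  23.1  36.9]
top [[346.81258398019145, 0.0, 257.59881441747353], [0.0, 346.81258398019145, 192.8226825536771], [0.0, 0.0, 1.0]] [ 2.19297152 -2.17208666  0.09657134] [-0.03422141  0.46953856  1.24091358]
top rack 0.65 [270.3 133.3  94.4  41. ]
top cup_large 0.86 [139.1 218.1  25.6  45.9]
top cup_large 0.63 [191.4 194.9  26.   42.5]
top cup_large 0.62 [230.  224.4  40.4  20.9]
top cup_small 0.77 [301.9 200.4  15.4  37. ]
top cup_small 0.69 [341.8 204.6  19.6  30.6]
top cup_small 0.65 [317.5 260.8  37.8  28.4]
top cup_small 0.44 [192.9 191.6  28.9  45.9]
top flask 0.94 [396.  168.2  32.6  21.8]
top mug 0.72 [131.2 142.7  30.9  19.4]
top jar 0.85 [350.6 140.   21.3  25.2]
top jar 0.56 [303.1 196.4  17.9  45.9]
```

View pics/top0.png

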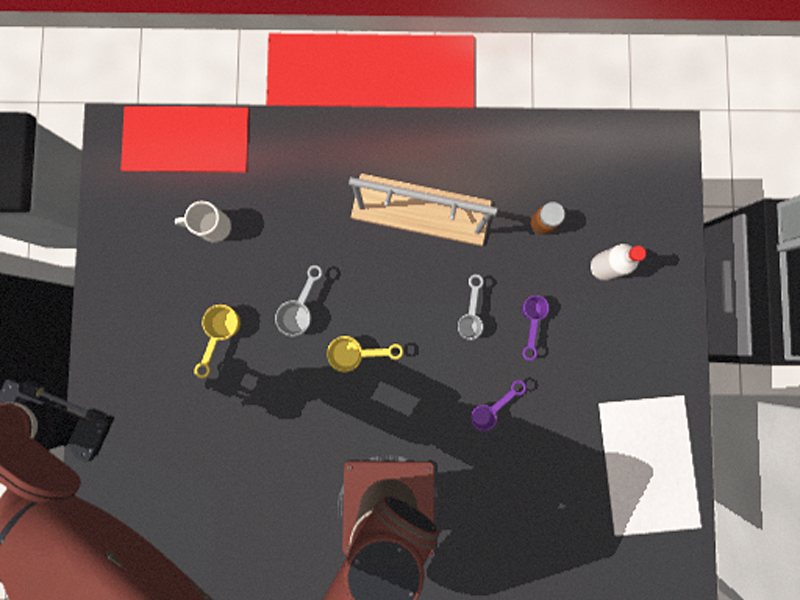

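View pics/scene0.png

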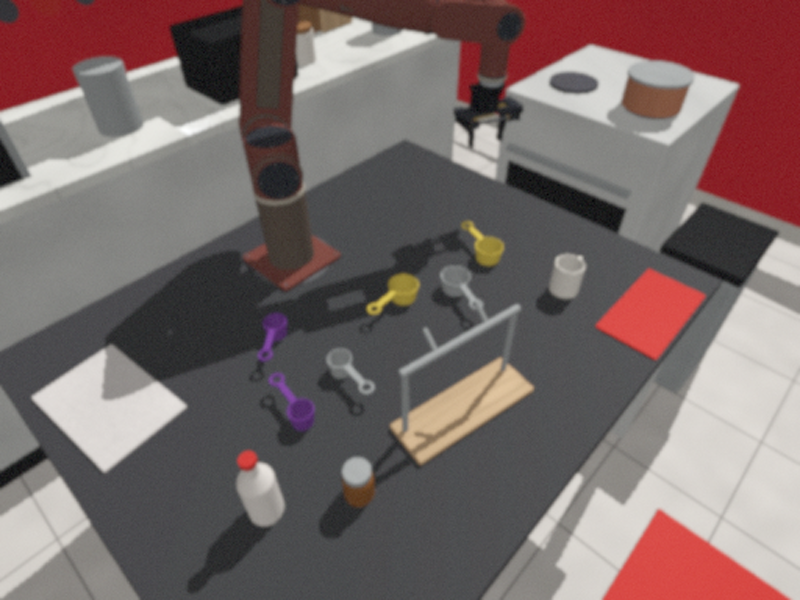

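The top view shows the two steel cups: the large one has its bowl at (293,318) and eye at (314,271), the small one its bowl at (470,327) and eye at (476,282). The rack's rail runs from (355,182) to (493,210). The yellow and purple cups are decoys. I'll fit models to the masks.

```bash
cat > h.py <<'E'
import numpy as np, cv2
from scipy.optimize import minimize
def proj(p,X): return cv2.projectPoints(np.asarray(X,float).reshape(-1,3),np.array(p["rvec"],float),np.array(p["tvec"],float),p["camera_matrix"],None)[0].reshape(-1,2)
def box(x0,x1,y0,y1,z0,z1): return np.array([[x,y,z] for x in(x0,x1) for y in(y0,y1) for z in(z0,z1)],float)
A=np.linspace(0,2*np.pi,24,endpoint=False)
def cyl(cx,r0,z0,r1,z1): return np.vstack([np.c_[cx+r*np.cos(A),r*np.sin(A),0*A+z] for r,z in((r0,z0),(r1,z1))])
S5,C5=np.sin(np.radians(50)),np.cos(np.radians(50))
def peg(y):
    a=np.array([0,y,.21]);d=np.array([-S5,0,C5])
    n=np.array([C5,0,S5]);return np.vstack([a+d*t+.005*(np.cos(b)*n+np.sin(b)*np.array([0,1,0])) for t in(0,.053) for b in A])
RACK=([box(-.055,.055,-.16,.16,0,.015),box(-.008,.008,-.148,.148,.202,.218)]+[box(-.007,.007,y-.007,y+.007,.015,.21) for y in(-.14,.14)]+[peg(.065),peg(-.065)],[])
def cup(R,e): return ([cyl(0,R*.8,0,R,.046),box(R,e-.015,-.007,.007,.0385,.0455),cyl(e,.017,.039,.017,.045)],[cyl(e,.011,.042,.011,.042)])
LARGE,SMALL=cup(.04,.115),cup(.029,.104)
def T(q,X): c,s=np.cos(q[2]),np.sin(q[2]);return X@np.array([[c,s,0],[-s,c,0],[0,0,1]])+[q[0],q[1],0]
def render(p,m,q,k=4):
    im=np.zeros((384*k,512*k),np.uint8)
    for v,L in((255,m[0]),(0,m[1])):
        for X in L:
            u=proj(p,T(q,X)); cv2.fillConvexPoly(im,cv2.convexHull(np.round((u+.5)*k).astype(np.int32)),v)
    return cv2.resize(im,(512,384),interpolation=cv2.INTER_AREA)/255.
def fit(obs,m,q0):
    B=[cv2.GaussianBlur(M.astype(float),(0,0),1.2) for _,M in obs]
    f=lambda q:sum(((cv2.GaussianBlur(render(p,m,q),(0,0),1.2)-b)**2).sum()/b.sum() for (p,_),b in zip(obs,B))
    r=minimize(f,q0,method="Nelder-Mead",options=dict(initial_simplex=np.array([q0]+[np.add(q0,d) for d in np.diag([.02,.02,.12])]),xatol=2e-4,fatol=1e-4))
    return r.x,r.fun
def ground(p,uv,z):
    R=cv2.Rodrigues(np.array(p["rvec"],float))[0];t=np.array(p["tvec"],float).ravel();c=-R.T@t
    d=R.T@np.linalg.inv(p["camera_matrix"])@[uv[0],uv[1],1];return c+d*(z-c[2])/d[2]
E
cat > a.py <<'E'
from plant import r, viewer, nets
from h import *
P={n:viewer.read_camera(n) for n in("scene","top")}
g=lambda u,v,z:ground(P["top"],(u*.64,v*.64),z)[:2]
rl,rr=g(355,182,.21),g(493,210,.21); d=rl-rr
q0={"rack":[*(rl+rr)/2,np.arctan2(-d[0],d[1])]}
for n,b,e in(("cup_large",(293,318),(314,271)),("cup_small",(470,327),(476,282))):
    B,E=g(*b,.03),g(*e,.042); q0[n]=[*B,np.arctan2(*(E-B)[::-1])]
for n,m in(("rack",RACK),("cup_large",LARGE),("cup_small",SMALL)):
    obs={}
    for c,p in P.items():
        pr=render(p,m,q0[n])>.5; best=None
        for l in {n,"cup_large","cup_small"} if n!="rack" else {n}:
            for k in nets.cut_out(p,l):
                i=(k["mask"]&pr).sum()/(k["mask"]|pr).sum()
                if best is None or i>best[0]: best=(i,k["mask"])
        print(n,c,"start IoU",best[0]); 
        if best[0]>.2: obs[c]=(p,best[1])
    print(n,"q0",np.round(q0[n],4))
    for s in [list(obs)]+[[c] for c in obs]: print("  ",s,[np.round(x,4) for x in fit([obs[c] for c in s],m,q0[n])])
for n in("flask","mug","jar"):
    for k in nets.cut_out(P["top"],n)[:1]: print(n,np.round(ground(P["top"],k["rect"][:2],.05),3))
E
python3 a.py
```

```text
rack scene start IoU 0.7080391710316557
rack top start IoU 0.7025900565644537
rack q0 [ 0.6665 -0.0696 -0.193 ]
   ['scene', 'top'] [array([ 0.6786, -0.0721, -0.1951]), np.float64(0.31)]
   ['scene'] [array([ 0.6711, -0.0697, -0.1942]), np.float64(0.1929)]
   ['top'] [array([ 0.6839, -0.0689, -0.1917]), np.float64(0.0773)]
cup_large scene start IoU 0.8155844155844156
cup_large top start IoU 0.8568965517241379
cup_large q0 [ 0.428   0.2215 -0.4165]
   ['scene', 'top'] [array([ 0.4263,  0.2219, -0.4151]), np.float64(0.0734)]
   ['scene'] [array([ 0.4228,  0.2249, -0.4428]), np.float64(0.0228)]
   ['top'] [array([ 0.4292,  0.2204, -0.4101]), np.float64(0.0282)]
cup_small scene start IoU 0.7100271002710027
cup_small top start IoU 0.6968085106382979
cup_small q0 [ 0.4112 -0.1854 -0.119 ]
   ['scene', 'top'] [array([ 0.411 , -0.1809, -0.1243]), np.float64(0.1134)]
   ['scene'] [array([ 0.4088, -0.18  , -0.144 ]), np.float64(0.0662)]
   ['top'] [array([ 0.4135, -0.1808, -0.1342]), np.float64(0.0342)]
flask [ 0.563 -0.515  0.05 ]
mug [0.638 0.424 0.05 ]
jar [ 0.667 -0.362  0.05 ]
```

>>> {"api": "move_arm", "payload": {"series": [[[0.38,0,-0.26],0.1,-1],[[0.38,0,-0.26],0.1,-1],[[0.38,0,-0.26],0.1,-1],[[0.38,0,-0.26],0.1,-1],[[0.38,0,-0.26],0,-1],[[0.38,0,-0.26],0,-1],[[0.38,0,-0.26],0,-1],[[0.38,0,-0.26],0,-1],[[0.38,0,-0.26],0,-1],[[0.38,0,-0.26],0,-1],[[0,0,0],0,-1]]}}

```text
t: 2.55
tcp_pos: [0.4879, 0.1758, 0.2234]
orientation: [-1.566, -0.004, -0.417]
force: [0.7, 0.3, -0.4]
gripper_width: 0.0871
```

```bash
cat > see.py <<'E'
import sys
from plant import r, viewer, nets
from h import *
s=r.read_state();print(s["t"],s["tcp_pos"],s["orientation"],s["gripper_width"],s["force"])
c=sys.argv[1];p=viewer.read_camera(c)
cv2.imwrite(f"pics/{sys.argv[2]}.png",cv2.resize(p["color"][:,:,::-1],(800,600),interpolation=cv2.INTER_CUBIC))
print(proj(p,[s["tcp_pos"]])*1.5625)
G={"cup_large":(LARGE,[.4263,.2219,-.415]),"cup_small":(SMALL,[.411,-.181,-.13]),"rack":(RACK,[.678,-.071,-.194])}
for l in sys.argv[3:]:
    m,q=G[l];pr=render(p,m,q)>.5
    for k in nets.cut_out(p,l):
        i=(k["mask"]&pr).sum()/(k["mask"]|pr).sum(); print(l,k["conf"],k["rect"],"iou",i)
        if i>.15: print("   ",fit([(p,k["mask"])],m,q))
E
cat > go.py <<'E'
import sys,numpy as np
from plant import r
x,y,z,yaw=map(float,sys.argv[1:5]);s=r.read_state();p=s["tcp_pos"];w=s["orientation"][2]
d=np.array([x,y,z])-p;c,n=np.cos(w),np.sin(w)
print("t",s["t"],"pos",p,"rpy",s["orientation"]);print("tool shift (units of 10cm):",np.round(10*np.array([d[0]*c+d[1]*n,-d[2],-d[0]*n+d[1]*c]),3),"turn units",round(-np.degrees(yaw-w)/5,2),"w",s["gripper_width"],"F",s["force"])
E
python3 see.py wrist w1 cup_large rack
```

```text
2.55 [0.4878692  0.17578401 0.22337324] [-1.56621373 -0.00449692 -0.41653477] 0.08709782329436422 [ 0.73040615  0.27398822 -0.41353029]
[[398.89537539 383.12347052]]
cup_large 0.84 [273.6, 138.9, 81.3, 168.6] iou 0.896878090125724
    (array([ 0.42839657,  0.22080044, -0.42086429]), np.float64(0.00833554951723154))
cup_large 0.71 [88.1, 87.2, 161.9, 120.9] iou 0.0
cup_large 0.66 [429.5, 28.4, 95.7, 56.8] iou 0.0
rack 0.7 [191.6, 326.9, 129.1, 32.0] iou 0.1276207839562443
```

View pics/w1.png

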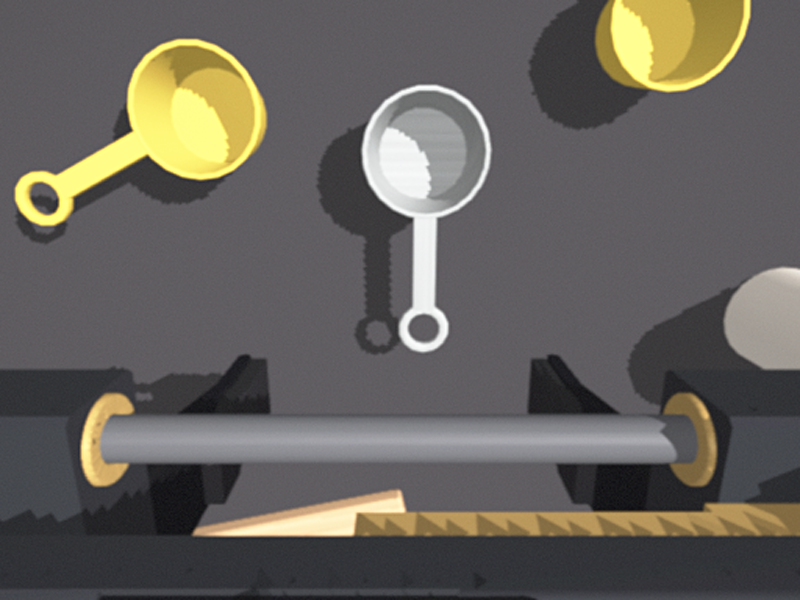

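The wrist view shows the steel cup at (425,150) with its eye at (423,328), and both yellow ones well clear. The refined fit has a low residual.

```bash
python3 go.py .4968 .1902 .025 -.421
```

```text
t 2.7 pos [0.4851837  0.1804371  0.22307844] rpy [-1.56496892 -0.00171822 -0.41192051]
tool shift (units of 10cm): [0.067 1.981 0.136] turn units 0.1 w 0.08720225908543726 F [-0.31675479  0.67644104 -0.87682088]
```

>>> {"api": "move_arm", "payload": {"series": [[[0.067,0.3,0.136],0.1,-1],[[0,0.4,0],0,-1],[[0,0.4,0],0,-1],[[0,0.4,0],0,-1],[[0,0.1,0],0,-1],[[0,0,0],0,-1],[[0,0,0],0,-1]]}}

```text
t: 3.4
tcp_pos: [0.496, 0.2032, 0.0632]
orientation: [-1.558, -0.006, -0.406]
force: [-0.1, -0.3, 0.1]
gripper_width: 0.0871
```

```bash
python3 go.py .4968 .1902 .025 -.421
```

```text
t 3.4 pos [0.49597851 0.20319639 0.06316441] rpy [-1.55847779 -0.00594188 -0.40623656]
tool shift (units of 10cm): [ 0.059  0.382 -0.116] turn units 0.17 w 0.08713777083555302 F [-0.06223782 -0.28874469  0.14899186]
```

>>> {"api": "move_arm", "payload": {"series": [[[0.059,0.1,-0.116],0.17,-1],[[0,0,0],0,-1],[[0,0,0],0,-1]]}}

```text
t: 3.7
tcp_pos: [0.5006, 0.1906, 0.0576]
orientation: [-1.553, -0.013, -0.421]
force: [-0.3, 0.7, 0.1]
gripper_width: 0.0869
```

```bash
python3 go.py .4968 .1902 .025 -.421
```

```text
t 3.7 pos [0.50061142 0.19059367 0.05758302] rpy [-1.55329894 -0.01280943 -0.42131129]
tool shift (units of 10cm): [-0.033  0.326 -0.019] turn units -0.0 w 0.08691409907486614 F [-0.28664416  0.66577228  0.14831958]
```

>>> {"api": "move_arm", "payload": {"series": [[[-0.033,0.32,-0.02],0,-1],[[0,0,0],0,-1],[[0,0,0],0,-1]]}}

```text
t: 4.0
tcp_pos: [0.5012, 0.1904, 0.0292]
orientation: [-1.549, -0.019, -0.423]
force: [0.3, -0.2, 0.2]
gripper_width: 0.0867
```

```bash
python3 go.py .4968 .1902 .025 -.421
```

```text
t 4.0 pos [0.50116704 0.19037168 0.02916965] rpy [-1.54895886 -0.01856597 -0.42322609]
tool shift (units of 10cm): [-0.039  0.042 -0.02 ] turn units -0.03 w 0.08674030792175598 F [ 0.29466969 -0.17632967  0.20819553]
```

>>> {"api": "move_arm", "payload": {"series": [[[-0.03,0.05,-0.02],0,1],[[0,0,0],0,1],[[0,0,0],0,1],[[0,0,0],0,1],[[0,0,0],0,1]], "newtons": 40}}

```text
t: 4.5
tcp_pos: [0.5002, 0.1903, 0.0278]
orientation: [-1.546, -0.023, -0.423]
force: [0.2, 0.0, 0.1]
gripper_width: 0.0548
```

```bash
python3 go.py .4968 .1902 .150 -.194
```

```text
t 4.5 pos [0.50017916 0.19032269 0.0277935 ] rpy [-1.54574744 -0.02287579 -0.42343458]
tool shift (units of 10cm): [-0.03  -1.222 -0.015] turn units -2.63 w 0.05481822266198429 F [0.15202674 0.01106439 0.07067887]
```

>>> {"api": "move_arm", "payload": {"series": [[[0,0,0],0,1],[[0,0,0],0,1],[[0,0,0],0,1],[[0,0,0],0,1],[[0,0,0],0,1],[[0,0,0],0,1],[[0,0,0],0,1]]}}

```text
t: 5.2
tcp_pos: [0.5004, 0.1904, 0.0281]
orientation: [-1.546, -0.023, -0.423]
force: [-0.4, -0.2, 0.7]
gripper_width: 0.0134
```

>>> {"api": "move_arm", "payload": {"series": [[[0,-0.3,0],0,1],[[0,-0.4,0],0,1],[[0,-0.4,0],-0.9,1],[[0,-0.4,0],-0.9,1],[[0,0,0],-0.9,1],[[0,0,0],0,1]]}}

```text
t: 5.8
tcp_pos: [0.4927, 0.1876, 0.1802]
orientation: [-1.555, -0.022, -0.179]
force: [-0.3, -0.0, -1.7]
gripper_width: 0.0133
```

```bash
python3 see.py wrist w2 rack; python3 - <<'E'
import cv2
a=cv2.imread('pics/w2.png')
from plant import viewer
import numpy as np
p=viewer.read_camera("scene");c=p["color"][130:300,220:340,::-1]
b=cv2.resize(c,None,fx=3.5,fy=3.5,interpolation=cv2.INTER_CUBIC)
a=cv2.resize(a,(380,285));o=np.zeros((595,800,3),np.uint8);o[:285,:380]=a;o[:b.shape[0],380:380+b.shape[1]]=b
cv2.imwrite('pics/c2.png',o)
E
```

```text
5.8 [0.49274012 0.1875962  0.18024238] [-1.55491213 -0.02187966 -0.17936138] 0.013253750606124694 [-0.3014436  -0.03842877 -1.71702202]
[[399.14895332 383.33165748]]
```

View pics/c2.png

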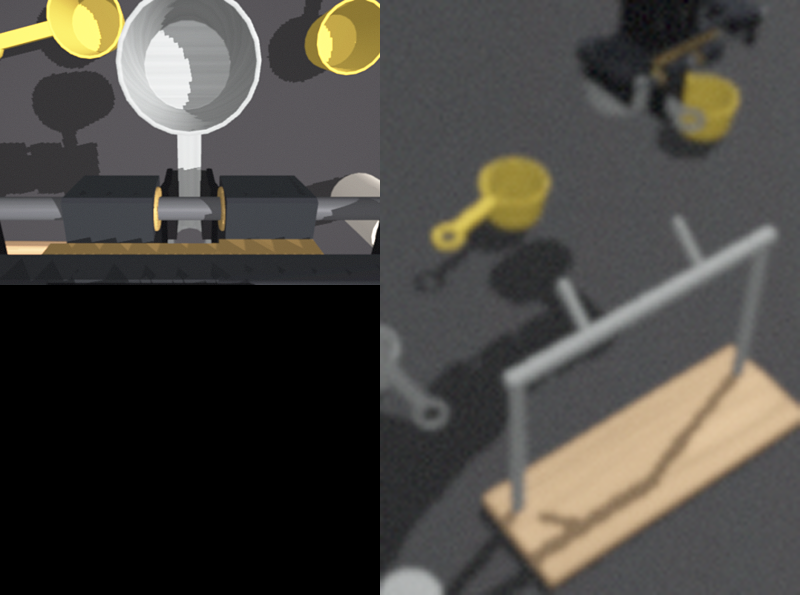

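Picture 4: the cup is held level by the handle. In the scene crop the left peg's tip is at (680,222) and its root at (700,262); the right peg's tip is at (565,285) and its root at (588,330). I'll fit the rack to these points.

```bash
python3 - <<'E'
from plant import viewer
from h import *
from scipy.optimize import least_squares
P={n:viewer.read_camera(n) for n in("scene","top")}
tip=lambda y:[-.052*S5,y,.21+.052*C5]
rt=lambda y:[-.008*S5,y,.21+.008*C5]
M=[tip(.065),rt(.065),tip(-.065),rt(-.065),[0,.147,.21],[0,-.147,.21]]
sc=np.array([[680,222],[700,262],[565,285],[588,330],[772,232],[512,380]]);sc=np.c_[220+(sc[:,0]-380)/3.5,130+sc[:,1]/3.5]-.35
tp=np.array([[388,204],[391,192],[453,218],[458,206],[353,182],[494,210]])*.64
F=np.array([[-.055,.16,.015],[-.055,-.16,.015]]);ft=np.array([[352,216],[485,244]])*.64
Fs=np.array([[.055,-.16,.015],[-.055,-.16,.015]]);fs=np.array([[220+(555-380)/3.5,130+585/3.5],[250,130+497/3.5]])
X=lambda q,a:T(q,np.array(a,float))
def res(q,w=(1,1)): return np.r_[w[0]*(proj(P["scene"],X(q,np.vstack([M,Fs])))-np.vstack([sc,fs])).ravel(),w[1]*(proj(P["top"],X(q,np.vstack([M[4:],F])))-np.vstack([tp[4:],ft])).ravel()]
for w in((1,1),(1,0),(0,1)):
    o=least_squares(lambda q:res(q,w),[.678,-.07,-.194]);print(w,np.round(o.x,4),np.round(o.fun,1).tolist())
    print(X(o.x,[M[0],M[2]]).round(4).tolist())
E
```

```text
(1, 1) [ 0.675  -0.0671 -0.1643] [0.0, 1.4, 0.8, 2.4, 0.8, 2.2, 1.1, 2.3, -0.2, 1.8, 2.3, 3.9, -2.9, -4.0, -3.4, -2.6, -1.5, -1.8, 0.6, -3.6, -2.4, 6.5, -1.9, 3.5]
[[0.6464, 0.0036, 0.2434], [0.6251, -0.1247, 0.2434]]
(1, 0) [ 0.6718 -0.0635 -0.1344] [-0.8, 0.2, 0.2, 0.9, 0.9, 1.5, 1.5, 1.5, -1.4, 0.1, 3.3, 3.5, -1.5, -4.6, -2.9, -2.6, -0.0, 0.0, -0.0, -0.0, -0.0, 0.0, -0.0, 0.0]
[[0.6411, 0.0063, 0.2434], [0.6237, -0.1226, 0.2434]]
(0, 1) [ 0.6779 -0.0718 -0.1924] [0.0, 0.0, 0.0, 0.0, 0.0, 0.0, 0.0, 0.0, 0.0, 0.0, 0.0, 0.0, -0.0, -0.0, -0.0, -0.0, 0.2, -3.9, 1.9, -3.2, -1.3, 4.5, -1.2, 3.8]
[[0.6512, -0.0004, 0.2434], [0.6263, -0.128, 0.2434]]
```

The foot residuals suggest the foot isn't centred under the rail, so I'll drop the foot points.

```bash
python3 - <<'E'
from plant import viewer
from h import *
from scipy.optimize import least_squares
P={n:viewer.read_camera(n) for n in("scene","top")}
tip=lambda y:[-.052*S5,y,.21+.052*C5]
rt=lambda y:[-.008*S5,y,.21+.008*C5]
M=np.array([tip(.065),rt(.065),tip(-.065),rt(-.065),[0,.147,.21],[0,-.147,.21]])
sc=np.array([[680,222],[700,262],[565,285],[588,330],[772,232],[512,380]]);sc=np.c_[220+(sc[:,0]-380)/3.5,130+sc[:,1]/3.5]-.35
tp=np.array([[388,204],[391,192],[453,218],[458,206],[353,182],[494,210]])*.64
def res(q,w): return np.r_[w[0]*(proj(P["scene"],T(q,M))-sc).ravel(),w[1]*(proj(P["top"],T(q,M))-tp).ravel()]
for w in((1,1),(1,0),(0,1)):
    o=least_squares(lambda q:res(q,w),[.678,-.07,-.194]);print(w,np.round(o.x,4),np.round(o.fun,1).tolist())
    print(T(o.x,M[[0,2]]).round(4).tolist())
# crops for viewing with projected model
o=least_squares(lambda q:res(q,(1,1)),[.678,-.07,-.194]).x
ims=[]
for n,(a,b,c,d) in(("scene",(245,185,345,260)),("top",(215,100,325,170))):
    k=6 if n=="scene" else 6
    im=cv2.resize(P[n]["color"][b:d,a:c,::-1],None,fx=k,fy=k,interpolation=cv2.INTER_CUBIC)
    for u in proj(P[n],T(o,M)): cv2.circle(im,tuple(int(v) for v in ((u-[a,b]+.5)*k)),3,(0,0,255),1)
    ims.append(im[:300] if n=="scene" else im[:300])
W=max(i.shape[1] for i in ims);cv2.imwrite("pics/c3.png",np.vstack([np.pad(i,((0,0),(0,W-i.shape[1]),(0,0))) for i in ims]))
E
```

```text
(1, 1) [ 0.667  -0.0666 -0.1946] [-1.2, 0.3, -0.6, 1.3, -1.2, 0.2, -1.2, 0.4, -1.2, 1.4, -0.5, 1.3, -1.1, -0.0, -0.6, -0.4, -0.7, -0.4, -2.7, -1.0, -1.5, -0.6, 0.2, 0.3]
[[0.6405, 0.0049, 0.2434], [0.6154, -0.1226, 0.2434]]
(1, 0) [ 0.6671 -0.062  -0.1951] [-0.3, -0.4, 0.3, 0.6, -0.2, -0.7, -0.1, -0.4, -0.3, 0.7, 0.6, 0.4, -0.0, -0.0, -0.0, -0.0, -0.0, -0.0, -0.0, -0.0, -0.0, -0.0, -0.0, 0.0]
[[0.6407, 0.0095, 0.2434], [0.6154, -0.118, 0.2434]]
(0, 1) [ 0.6659 -0.0698 -0.1931] [-0.0, 0.0, -0.0, 0.0, -0.0, 0.0, -0.0, 0.0, -0.0, 0.0, -0.0, 0.0, -0.0, 0.4, 0.4, -0.0, 0.4, -0.0, -1.6, -0.7, -0.5, -0.2, 1.3, 0.5]
[[0.6393, 0.0016, 0.2434], [0.6144, -0.126, 0.2434]]
```

View pics/c3.png

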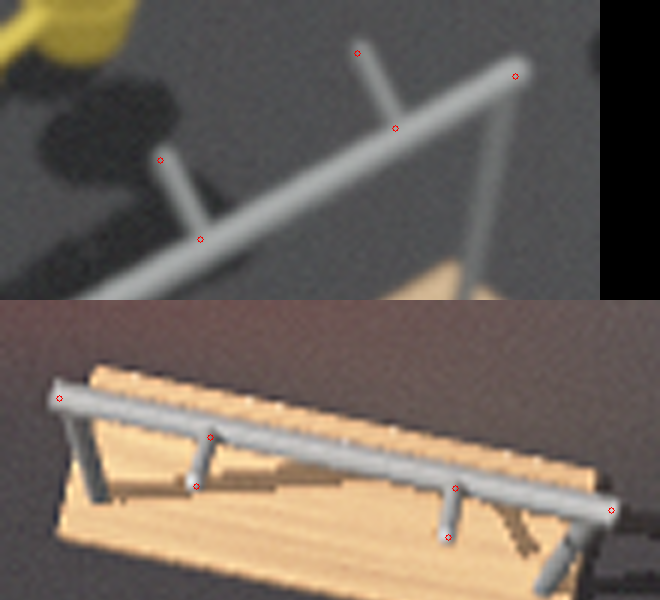

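Picture 5: the projected rack model lies on the pegs to within about 1 px (3 mm). Now I loosen the grip a little so the bowl pivots down and the eye tilts towards the peg.

```bash
cat > tilt.py <<'E'
import sys
from plant import r, viewer, nets
from h import *
from scipy.spatial.transform import Rotation as Ro
from scipy.optimize import minimize_scalar
def pts(X,a,s,g,h):
    Y=X-[g,0,.042];c,n=np.cos(a),np.sin(a)
    x=c*Y[:,0]-n*Y[:,2];z=n*Y[:,0]+c*Y[:,2]
    return s["tcp_pos"]+Ro.from_euler("xyz",s["orientation"]).apply(np.c_[x,-(z+h),Y[:,1]])
def tilt(lab,Rr,e,g,h=.014):
    s=r.read_state();p=viewer.read_camera("wrist");ks=nets.cut_out(p,lab)
    best=None
    for k in ks:
        b=cv2.GaussianBlur(k["mask"].astype(float),(0,0),2)
        def f(a):
            im=np.zeros((384,512),np.uint8)
            for X in(cyl(0,Rr*.8,0,Rr,.046),box(Rr-.002,g-.012,-.007,.007,.0385,.0455)):
                cv2.fillConvexPoly(im,cv2.convexHull(np.round(proj(p,pts(X,a,s,g,h))).astype(np.int32)),1)
            return ((cv2.GaussianBlur(im.astype(float),(0,0),2)-b)**2).sum()/b.sum()
        A=np.linspace(-.2,1.5,35);v=[f(a) for a in A];i=int(np.argmin(v))
        if best is None or v[i]<best[0]: best=(v[i],A[i],k["rect"],k["conf"])
    print("tilt deg",None if best is None else (np.degrees(best[1]),best))
    if best:
        a=best[1];print("eye world",pts(np.array([[e,0,.042]]),a,s,g,h).round(4))
    cv2.imwrite("pics/tilt.png",p["color"][:,:,::-1]);print(s["t"],s["tcp_pos"],s["orientation"],s["gripper_width"],s["force"])
    return s,p
if __name__=="__main__": tilt(*(("cup_large",.04,.115,.078) if sys.argv[1]=="L" else ("cup_small",.029,.104,float(sys.argv[2]))))
E
python3 tilt.py L
```

```text
tilt deg (np.float64(-1.5902773407317584e-15), (np.float64(0.03904344539155531), np.float64(-2.7755575615628914e-17), [253.8, 164.4, 194.8, 328.8], 0.63))
eye world [[0.5281 0.1806 0.193 ]]
6.15 [0.49197923 0.18743163 0.17835152] [-1.55611231 -0.01880286 -0.18088845] 0.013008901658325358 [-0.43176598 -0.31655434 -1.19394436]
```

>>> {"api": "move_arm", "payload": {"series": [[[0,0,0],0,1],[[0,0,0],0,1]], "newtons": 12}}

```text
t: 6.45
tcp_pos: [0.4919, 0.1874, 0.178]
orientation: [-1.556, -0.018, -0.181]
force: [-0.0, -0.1, -0.5]
gripper_width: 0.0141
```

```bash
python3 tilt.py L
```

```text
tilt deg (np.float64(22.91831180523293), (np.float64(0.0690719873494776), np.float64(0.39999999999999997), [255.2, 177.2, 156.3, 302.5], 0.62))
eye world [[0.5248 0.181  0.2071]]
6.45 [0.49190256 0.18742249 0.17803148] [-1.55631931 -0.01820363 -0.18107679] 0.014102881695833163 [-0.03268212 -0.07037546 -0.53453316]
```

>>> {"api": "move_arm", "payload": {"series": [[[0,0,0],0,1]], "newtons": 40}}

```text
t: 6.65
tcp_pos: [0.4921, 0.1875, 0.1782]
orientation: [-1.556, -0.019, -0.181]
force: [-0.8, -1.1, -1.9]
gripper_width: 0.0134
```

```bash
python3 tilt.py L; python3 tilt.py L
```

```text
tilt deg (np.float64(34.377467707849384), (np.float64(0.07422605375039504), np.float64(0.5999999999999999), [255.8, 191.5, 142.9, 273.0], 0.82))
eye world [[0.5214 0.1816 0.2137]]
6.65 [0.49205006 0.18745163 0.17820227] [-1.55617687 -0.01863224 -0.18101924] 0.013374306357164023 [-0.80999263 -1.05221745 -1.90955376]
tilt deg (np.float64(34.377467707849384), (np.float64(0.07246353218856263), np.float64(0.5999999999999999), [255.3, 191.1, 140.6, 277.4], 0.66))
eye world [[0.5213 0.1816 0.2137]]
6.75 [0.49201934 0.18743344 0.17820262] [-1.55618927 -0.01852783 -0.18106182] 0.013760469582924446 [ 0.05309802 -0.01805908 -1.47452855]
```

View pics/tilt.png

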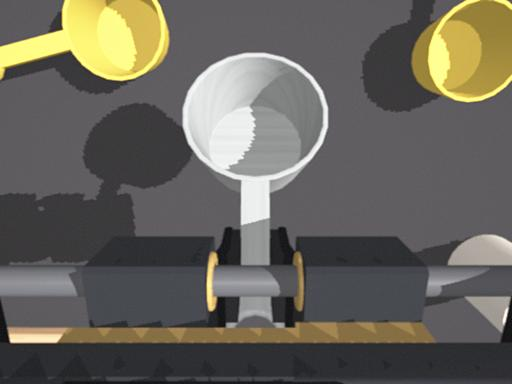

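Picture 6: the cup is gripped with its bowl tilted about 34° down, the handle centred between the fingers at column 256. Next is the pre-insertion pose.

```bash
python3 go.py .5938 .0147 .2265 -.194
```

```text
t 6.85 pos [0.49203114 0.18743439 0.17822373] rpy [-1.55618719 -0.01859813 -0.1810186 ]
tool shift (units of 10cm): [ 1.312 -0.483 -1.516] turn units 0.15 w 0.013396048879017053 F [ 0.241549    0.26255372 -1.63592557]
```

>>> {"api": "move_arm", "payload": {"series": [[[0,-0.25,0],0.15,1],[[0,-0.22,-0.2],0,1],[[0.2,0,-0.3],0,1],[[0.2,0,-0.3],0,1],[[0.2,0,-0.3],0,1],[[0.2,0,-0.2],0,1],[[0.2,0,-0.1],0,1],[[0,0,0],0,1],[[0,0,0],0,1]]}}

```text
t: 7.75
tcp_pos: [0.5644, 0.0249, 0.2276]
orientation: [-1.556, -0.02, -0.193]
force: [0.9, 0.3, -2.2]
gripper_width: 0.0134
```

```bash
python3 go.py .5938 .0147 .2265 -.194; python3 tilt.py L
```

```text
t 7.75 pos [0.5643596  0.02490442 0.22755943] rpy [-1.55581638 -0.02008587 -0.19251242]
tool shift (units of 10cm): [ 0.308  0.011 -0.044] turn units 0.02 w 0.01341018607221244 F [ 0.87848481  0.31048547 -2.19356244]
tilt deg (np.float64(34.377467707849384), (np.float64(0.07460507437722542), np.float64(0.5999999999999999), [256.3, 189.8, 143.6, 273.8], 0.75))
eye world [[0.5935 0.0187 0.2631]]
7.75 [0.5643596  0.02490442 0.22755943] [-1.55581638 -0.02008587 -0.19251242] 0.01341018607221244 [ 0.87848481  0.31048547 -2.19356244]
```

>>> {"api": "move_arm", "payload": {"series": [[[0.25,0,-0.03],0,1],[[0.03,0,0],0,1],[[0,0,0],0,1]]}}

```text
t: 8.15
tcp_pos: [0.5896, 0.0201, 0.228]
orientation: [-1.555, -0.019, -0.188]
force: [-0.5, 0.7, -2.5]
gripper_width: 0.0135
```

```bash
cat > rel.py <<'E'
# crops of scene & top round the pegs, with the modelled peg ends (red) and eye (green)
import sys
from plant import viewer, r
from h import *
from tilt import pts
Q=[.667,-.066,-.194]
def main(name,side,a,g,e):
    s=r.read_state();y=.065 if side=="L" else -.065
    M=np.array([[-t*S5,y,.21+t*C5] for t in(.01,.05)]);M=T(Q,M)
    E=np.array([[e+.011*np.cos(b),.011*np.sin(b),.042] for b in A]);E=pts(E,np.radians(a),s,g,.014)
    ims=[]
    for n in("scene","top"):
        p=viewer.read_camera(n);u=proj(p,M);c=np.round(u.mean(0)).astype(int);k=8;w,h=50,37
        x0,y0=c[0]-w,c[1]-h
        im=cv2.resize(p["color"][y0:y0+2*h,x0:x0+2*w,::-1],None,fx=k,fy=k,interpolation=cv2.INTER_CUBIC)[:,:]
        f=lambda v:tuple(int(z) for z in (v-[x0,y0]+.5)*k)
        for v in u: cv2.circle(im,f(v),4,(0,0,255),1)
        cv2.polylines(im,[np.array([f(v) for v in proj(p,E)])],True,(0,255,0),1)
        ims.append(im[:, 200:600])
    cv2.imwrite(f"pics/{name}.png",np.hstack(ims))
    print(s["t"],s["tcp_pos"],s["orientation"],s["force"],"eye",E.mean(0),"peg tip",M[1])
main(sys.argv[1],sys.argv[2],*map(float,sys.argv[3:6]))
E
python3 rel.py r1 L 34 .078 .115
```

```text
8.15 [0.58958843 0.0201004  0.22803697] [-1.55534497 -0.0186311  -0.18776791] [-0.50272498  0.65911416 -2.54545715] eye [0.61898354 0.01396957 0.26328841] peg tip [0.64194734 0.00516477 0.24213938]
```

View pics/r1.png

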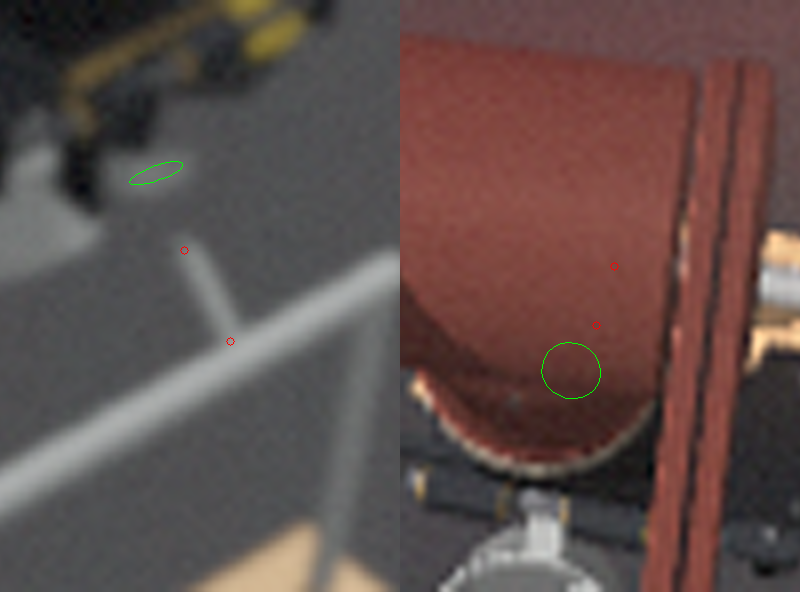

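Picture 7: in the scene view the eye is at about (152,179) and the peg tip at (185,245). The eye sits about 4 mm left of the peg's axis, which agrees with the state. I'll correct that and slide down along the peg.

>>> {"api": "move_arm", "payload": {"series": [[[0,0,-0.04],0,1],[[0.09,0.08,0],0,1],[[0.09,0.08,0],0,1],[[0,0,0],0,1],[[0,0,0],0,1]]}}

```text
t: 8.75
tcp_pos: [0.6067, 0.0133, 0.2108]
orientation: [-1.555, -0.018, -0.187]
force: [0.0, -0.1, -1.9]
gripper_width: 0.0139
```

```bash
cat > ax.py <<'E'
import sys
from h import *
from plant import r
from tilt import pts
side,a,g,e=sys.argv[1],*map(float,sys.argv[2:5]);s=r.read_state()
E=pts(np.array([[e,0,.042]]),np.radians(a),s,g,.014)[0]
Q=[.667,-.066,-.194];c,n=np.cos(Q[2]),np.sin(Q[2]);d=E-[Q[0],Q[1],.21];x,y=c*d[0]+n*d[1],-n*d[0]+c*d[1]-(.065 if side=="L" else -.065)
print("t",s["t"],"eye",E.round(4),"along peg",round(-x*S5+d[2]*C5,4),"across(up)",round(x*C5+d[2]*S5,4),"left",round(y,4),"F",s["force"],"rpy",s["orientation"],"w",s["gripper_width"])
E
python3 ax.py L 34 .078 .115
```

```text
t 8.75 eye [0.6362 0.0072 0.246 ] along peg 0.0571 across(up) -0.0009 left 0.0009 F [ 0.03631788 -0.07277987 -1.92458455] rpy [-1.55538161 -0.01823908 -0.18665225] w 0.013930698243243823
```

Well aligned, so on down the peg another 23 mm.

>>> {"api": "move_arm", "payload": {"series": [[[0.09,0.075,-0.01],0,1],[[0.09,0.075,0],0,1],[[0,0,0],0,1]]}}

```text
t: 9.05
tcp_pos: [0.626, 0.0087, 0.1946]
orientation: [-1.555, -0.018, -0.187]
force: [-0.5, 0.2, -1.8]
gripper_width: 0.0133
```

```bash
python3 ax.py L 34 .078 .115;python3 rel.py r2 L 34 .078 .115
```

```text
t 9.05 eye [0.6554 0.0026 0.2298] along peg 0.0315 across(up) -0.0006 left 0.0001 F [-0.50132623  0.24261002 -1.78181046] rpy [-1.55543958 -0.01810923 -0.18680119] w 0.013279393629804513
9.05 [0.6260193  0.00871936 0.19455133] [-1.55543958 -0.01810923 -0.18680119] [-0.50132623  0.24261002 -1.78181046] eye [0.65543901 0.00261676 0.22978715] peg tip [0.64194734 0.00516477 0.24213938]
```

View pics/r2.png

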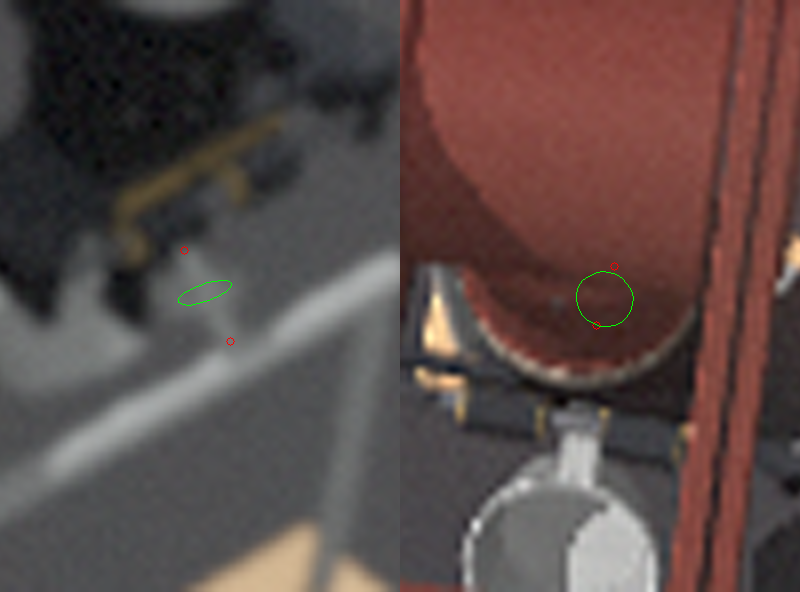

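Picture 8: the peg, from (185,245) to (230,342), appears to pass through the eye at about (203,290). No contact forces show, so a gentle sideways tug will confirm it.

>>> {"api": "move_arm", "payload": {"series": [[[0,0,0.09],0,1]]}}

```text
t: 9.25
tcp_pos: [0.6274, 0.0168, 0.1958]
orientation: [-1.557, -0.019, -0.188]
force: [1.2, -15.3, 1.0]
gripper_width: 0.0133
```

```bash
python3 ax.py L 34 .078 .115
```

```text
t 9.25 eye [0.6568 0.0107 0.2311] along peg 0.0325 across(up) 0.0002 left 0.0083 F [  1.23910682 -15.25580238   1.04996697] rpy [-1.55661951 -0.01882688 -0.18788854] w 0.013275326205498714
```

It's threaded: the peg pushes back with 15 N. I'll recentre and loosen gently.

>>> {"api": "move_arm", "payload": {"series": [[[0,0,-0.08],0,1],[[0,0,0],0,1]]}}

```text
t: 9.45
tcp_pos: [0.626, 0.0095, 0.1963]
orientation: [-1.557, -0.02, -0.187]
force: [-1.1, 0.0, -1.5]
gripper_width: 0.0136
```

>>> {"api": "move_arm", "payload": {"series": [[[0,0,0],0,1],[[0,0,0],0,1],[[0,0,0],0,1],[[0,0,0],0,1]], "newtons": 6}}

```text
t: 9.85
tcp_pos: [0.626, 0.0104, 0.1971]
orientation: [-1.555, -0.02, -0.186]
force: [-0.9, -0.3, -2.1]
gripper_width: 0.0138
```

```bash
python3 tilt.py L
```

```text
tilt deg (np.float64(51.566201561774086), (np.float64(0.08877730636680042), np.float64(0.8999999999999999), [256.4, 210.1, 130.2, 236.1], 0.92))
eye world [[0.6476 0.0057 0.2405]]
9.85 [0.62596324 0.010438   0.19708079] [-1.55498894 -0.02032248 -0.18646357] 0.013806866787510114 [-0.85357644 -0.32473432 -2.08191471]
```

>>> {"api": "move_arm", "payload": {"series": [[[0,0,0],0,0.6],[[0,0,0],0,0.6],[[0,0,0],0,0.6],[[0,0,0],0,0.6],[[0,0,0],0,0.0],[[0,0,0],0,0.0],[[0,0,0],0,0.0],[[0,0,0],0,0.0]]}}

```text
t: 10.75
tcp_pos: [0.6268, 0.0104, 0.1984]
orientation: [-1.555, -0.022, -0.186]
force: [0.3, 0.9, 0.3]
gripper_width: 0.04
```

```bash
python3 rel.py r3 L 34 .078 .115; python3 tilt.py L
```

```text
10.75 [0.62676712 0.01039289 0.19838296] [-1.55479795 -0.02246045 -0.18641514] [0.30664346 0.93475052 0.26712559] eye [0.65603412 0.00430824 0.23374881] peg tip [0.64194734 0.00516477 0.24213938]
tilt deg (np.float64(83.07888029396936), (np.float64(0.27326613013952183), np.float64(1.45), [252.5, 251.8, 98.6, 156.6], 0.64))
eye world [[0.6299 0.009  0.2492]]
10.85 [0.62677616 0.01040011 0.19836018] [-1.55475946 -0.0224635  -0.18645249] 0.04201627371624697 [-0.56014407 -0.09796729  0.23284899]
```

View pics/r3.png

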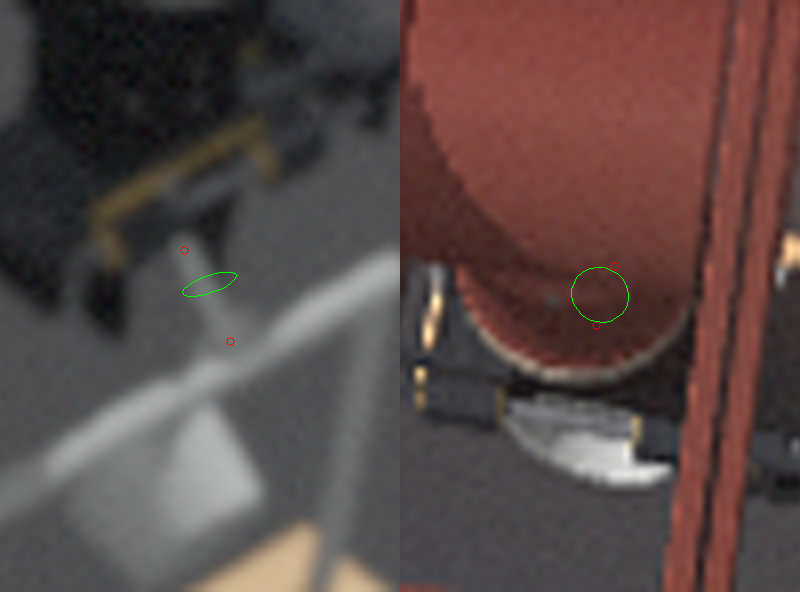

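Picture 9: the cup has slid down to the rail and hangs below it, the bowl at (165,500). Open fully and back straight out.

>>> {"api": "move_arm", "payload": {"series": [[[0,0,0],0,-1],[[0,0,0],0,-1],[[0,0,0],0,-1],[[0,0,0],0,-1],[[0,0,0],0,-1],[[-0.1,0,0],0,-1],[[-0.3,0,0],0,-1],[[-0.4,0,0],0,-1],[[-0.4,-0.1,0],0,-1],[[-0.4,-0.2,0],0,-1],[[0,0,0],0,-1]]}}

```text
t: 12.05
tcp_pos: [0.4602, 0.041, 0.2233]
orientation: [-1.555, -0.02, -0.187]
force: [1.0, -0.4, 0.6]
gripper_width: 0.0866
```

```bash
python3 go.py .475 -.189 .223 -.13
```

```text
t 12.05 pos [0.46023916 0.04098982 0.2232679 ] rpy [-1.55478202 -0.02007214 -0.18704239]
tool shift (units of 10cm): [ 0.573  0.003 -2.232] turn units -0.65 w 0.08656067711936324 F [ 1.03630193 -0.42796496  0.60794093]
```

>>> {"api": "move_arm", "payload": {"series": [[[0.06,0,-0.4],-0.3,-1],[[0.1,0,-0.4],-0.3,-1],[[0.1,0,-0.4],0,-1],[[0.1,0,-0.4],0,-1],[[0.1,0,-0.3],0,-1],[[0,0,-0.15],0,-1],[[0,0,0],0,-1],[[0,0,0],0,-1]]}}

```text
t: 12.85
tcp_pos: [0.4752, -0.1741, 0.2209]
orientation: [-1.556, -0.027, -0.128]
force: [0.6, 0.2, -0.1]
gripper_width: 0.0868
```

```bash
python3 see.py wrist w5 cup_small; python3 go.py .475 -.189 .223 -.13
```

```text
12.85 [ 0.4751992  -0.17411753  0.22089108] [-1.55573443 -0.02731268 -0.12800626] 0.08681103969299021 [ 0.63222472  0.18135122 -0.08557993]
[[399.25728605 383.30169324]]
cup_small 0.81 [234.6, 147.8, 64.4, 144.0] iou 0.8584968040555433
    (array([ 0.41315443, -0.18227603, -0.13346574]), np.float64(0.00793712249527683))
cup_small 0.59 [99.0, 121.9, 71.2, 160.5] iou 0.0
t 12.95 pos [ 0.47529037 -0.17346617  0.22103681] rpy [-1.55594567 -0.02746648 -0.12653425]
tool shift (units of 10cm): [ 0.017 -0.02  -0.154] turn units 0.04 w 0.08724553306698209 F [ 0.80301314 -0.24041115 -0.27591067]
```

>>> {"api": "move_arm", "payload": {"series": [[[0.04,0.3,-0.17],0.05,-1],[[0,0.4,0],0,-1],[[0,0.4,0],0,-1],[[0,0.3,0],0,-1],[[0,0,0],0,-1],[[0,0,0],0,-1]]}}

```text
t: 13.55
tcp_pos: [0.4853, -0.1839, 0.0807]
orientation: [-1.558, -0.035, -0.121]
force: [0.0, -0.0, 1.2]
gripper_width: 0.0871
```

```bash
python3 go.py .4786 -.1911 .027 -.1335
```

```text
t 13.55 pos [ 0.48531606 -0.1839251   0.08067192] rpy [-1.55756522 -0.03486018 -0.12143059]
tool shift (units of 10cm): [-0.058  0.537 -0.079] turn units 0.14 w 0.08706916675396549 F [ 0.04079383 -0.04731052  1.17769544]
```

>>> {"api": "move_arm", "payload": {"series": [[[-0.06,0.2,-0.08],0.14,-1],[[-0.02,0.33,0],0.05,-1],[[0,0,0],0,-1],[[0,0,0],0,-1]]}}

```text
t: 13.95
tcp_pos: [0.4849, -0.192, 0.0358]
orientation: [-1.562, -0.047, -0.135]
force: [0.7, -0.4, 0.6]
gripper_width: 0.0872
```

```bash
python3 go.py .4786 -.1911 .027 -.1335
```

```text
t 13.95 pos [ 0.48486118 -0.19198559  0.0358086 ] rpy [-1.56205892 -0.04726657 -0.13459454]
tool shift (units of 10cm): [-0.063  0.088  0.   ] turn units -0.01 w 0.08718152563346769 F [ 0.70388965 -0.36599499  0.63833415]
```

>>> {"api": "move_arm", "payload": {"series": [[[-0.07,0.1,0],0,-1],[[0,0,0],0,1],[[0,0,0],0,1],[[0,0,0],0,1],[[0,0,0],0,1],[[0,0,0],0,1],[[0,0,0],0,1],[[0,0,0],0,1],[[0,0,0],0,1],[[0,0,0],0,1],[[0,0,0],0,1],[[0,0,0],0,1],[[0,0,0],0,1]], "newtons": 40}}

```text
t: 15.25
tcp_pos: [0.4823, -0.1931, 0.0317]
orientation: [-1.566, -0.056, -0.133]
force: [-0.2, 0.1, 0.8]
gripper_width: 0.0132
```

```bash
python3 go.py .4786 -.1911 .2 -.194
```

```text
t 15.25 pos [ 0.48229486 -0.19305509  0.03171541] rpy [-1.56616109 -0.05649555 -0.13320632]
tool shift (units of 10cm): [-0.039 -1.683  0.014] turn units 0.7 w 0.013238325975625747 F [-0.20802908  0.14051746  0.75019105]
```

>>> {"api": "move_arm", "payload": {"series": [[[0,-0.3,0],0,1],[[0,-0.4,0],0,1],[[0,-0.4,0],0.35,1],[[0,-0.4,0],0.35,1],[[0,0,0],0,1]]}}

```text
t: 15.75
tcp_pos: [0.4714, -0.1913, 0.1838]
orientation: [-1.56, -0.049, -0.197]
force: [1.4, -0.4, -1.2]
gripper_width: 0.0132
```

```bash
sed -i 's/("cup_small",.029,.104,float(sys.argv\[2\]))/("cup_small",.029,.104,.070,.0105)/' tilt.py; sed -i 's/,.014)/,.0105)/' ax.py rel.py; python3 tilt.py S
```

```text
tilt deg (np.float64(-1.5902773407317584e-15), (np.float64(0.052459847593576206), np.float64(-2.7755575615628914e-17), [255.7, 181.2, 143.8, 288.3], 0.6))
eye world [[ 0.5042 -0.1979  0.196 ]]
15.75 [ 0.47138992 -0.19128597  0.1838286 ] [-1.55998614 -0.04930794 -0.19701912] 0.013158331130221768 [ 1.3598238  -0.42072931 -1.21772327]
```

>>> {"api": "move_arm", "payload": {"series": [[[0,0,0],0,1]], "newtons": 8}}

```text
t: 15.95
tcp_pos: [0.4678, -0.1891, 0.1767]
orientation: [-1.556, -0.039, -0.196]
force: [0.3, 0.6, -1.6]
gripper_width: 0.0137
```

```bash
python3 tilt.py S
```

```text
tilt deg (np.float64(-1.5902773407317584e-15), (np.float64(0.055505758917325294), np.float64(-2.7755575615628914e-17), [253.6, 181.0, 141.5, 290.8], 0.98))
eye world [[ 0.5007 -0.1958  0.1885]]
15.95 [ 0.46784344 -0.1890706   0.17669936] [-1.55618366 -0.03915402 -0.19599996] 0.01373728902125797 [ 0.268727    0.59980397 -1.58007996]
```

>>> {"api": "move_arm", "payload": {"series": [[[0,0,0],0,1],[[0,0,0],0,1]], "newtons": 8}}

```text
t: 16.25
tcp_pos: [0.4667, -0.1883, 0.1739]
orientation: [-1.554, -0.034, -0.196]
force: [-0.0, 0.2, -1.0]
gripper_width: 0.0135
```

```bash
python3 tilt.py S
```

```text
tilt deg (np.float64(-1.5902773407317584e-15), (np.float64(0.05262587115243841), np.float64(-2.7755575615628914e-17), [254.0, 181.9, 141.3, 288.0], 0.89))
eye world [[ 0.4996 -0.195   0.1856]]
16.25 [ 0.46666409 -0.18829413  0.17391276] [-1.55439796 -0.03447985 -0.19595906] 0.013476376374305338 [-0.01206382  0.242531   -0.95100091]
```

>>> {"api": "move_arm", "payload": {"series": [[[0,0,0],0,1],[[0,0,0],0,1]], "newtons": 5}}

```text
t: 16.55
tcp_pos: [0.4666, -0.1883, 0.1738]
orientation: [-1.554, -0.034, -0.196]
force: [-0.2, -0.3, -1.2]
gripper_width: 0.0141
```

```bash
python3 tilt.py S
```

```text
tilt deg (np.float64(25.78310078088704), (np.float64(0.09144412775946835), np.float64(0.4499999999999999), [253.4, 195.7, 113.5, 260.4], 0.63))
eye world [[ 0.4957 -0.1945  0.2001]]
16.55 [ 0.46664583 -0.18831116  0.17378778] [-1.55430925 -0.03415115 -0.19595569] 0.01408259423580922 [-0.24569387 -0.29430197 -1.23532588]
```

>>> {"api": "move_arm", "payload": {"series": [[[0,0,0],0,1]], "newtons": 40}}

```text
t: 16.75
tcp_pos: [0.4668, -0.1884, 0.174]
orientation: [-1.554, -0.035, -0.196]
force: [-0.7, 0.4, -0.2]
gripper_width: 0.0133
```

```bash
python3 tilt.py S;python3 tilt.py S
```

```text
tilt deg (np.float64(40.10704565915762), (np.float64(0.09674572404016642), np.float64(0.7), [252.8, 207.4, 105.9, 233.9], 0.66))
eye world [[ 0.4911 -0.1937  0.2073]]
16.75 [ 0.46681125 -0.18838807  0.17400023] [-1.55448356 -0.03467388 -0.19593368] 0.01327351242130701 [-0.67352776  0.4341145  -0.18210999]
tilt deg (np.float64(40.10704565915762), (np.float64(0.09993399710351235), np.float64(0.7), [256.4, 208.4, 106.6, 233.5], 0.86))
eye world [[ 0.4911 -0.1937  0.2073]]
16.85 [ 0.46677348 -0.18838759  0.17401742] [-1.55447428 -0.03465614 -0.19595992] 0.013314445274375962 [-0.23644121 -0.84196084 -0.64432916]
```

```bash
python3 go.py .5679 -.1122 .232 -.194
```

```text
t 16.95 pos [ 0.46675757 -0.18834963  0.17398535] rpy [-1.55443642 -0.03459969 -0.19593935]
tool shift (units of 10cm): [ 0.844 -0.58   0.944] turn units -0.02 w 0.01348849293283484 F [-0.7370135  -0.45296647 -1.49162259]
```

>>> {"api": "move_arm", "payload": {"series": [[[0,-0.3,0],0,1],[[0.1,-0.28,0.2],0,1],[[0.2,0,0.3],0,1],[[0.2,0,0.3],0,1],[[0.2,0,0.15],0,1],[[0,0,0],0,1],[[0,0,0],0,1]]}}

```text
t: 17.65
tcp_pos: [0.5543, -0.1069, 0.2386]
orientation: [-1.554, -0.035, -0.198]
force: [0.2, -0.2, -2.1]
gripper_width: 0.0137
```

```bash
python3 go.py .5679 -.1122 .232 -.194; python3 ax.py S 40 .070 .104; python3 tilt.py S
```

```text
t 17.65 pos [ 0.55426386 -0.10693037  0.23862631] rpy [-1.55402552 -0.03526564 -0.19815581]
tool shift (units of 10cm): [ 0.144  0.066 -0.025] turn units -0.05 w 0.013657379452843423 F [ 0.23694866 -0.18918763 -2.12917507]
t 17.65 eye [ 0.5786 -0.1124  0.2719] along peg 0.0994 across(up) -0.0026 left 0.0025 F [ 0.23694866 -0.18918763 -2.12917507] rpy [-1.55402552 -0.03526564 -0.19815581] w 0.013657379452843423
tilt deg (np.float64(40.10704565915762), (np.float64(0.09831641315946811), np.float64(0.7), [252.9, 209.3, 103.0, 233.6], 0.93))
eye world [[ 0.5785 -0.1124  0.2719]]
17.65 [ 0.55426386 -0.10693037  0.23862631] [-1.55402552 -0.03526564 -0.19815581] 0.013657379452843423 [ 0.23694866 -0.18918763 -2.12917507]
```

>>> {"api": "move_arm", "payload": {"series": [[[0.15,0.1,-0.02],0,1],[[0.14,0.11,0],0,1],[[0,0,0],0,1],[[0,0,0],0,1]]}}

```text
t: 18.15
tcp_pos: [0.5802, -0.1181, 0.2183]
orientation: [-1.555, -0.034, -0.204]
force: [0.4, 0.6, -0.3]
gripper_width: 0.0136
```

```bash
python3 ax.py S 40 .070 .104; python3 rel.py r6 S 40 .070 .104
```

```text
t 18.15 eye [ 0.6045 -0.1236  0.2515] along peg 0.0652 across(up) -0.0005 left -0.0036 F [ 0.42611892  0.62003884 -0.30781936] rpy [-1.55482387 -0.03406003 -0.20364087] w 0.013590679816531264
18.15 [ 0.58018799 -0.11806782  0.21832537] [-1.55482387 -0.03406003 -0.20364087] [ 0.42611892  0.62003884 -0.30781936] eye [ 0.60449712 -0.1236154   0.2515442 ] peg tip [ 0.61688524 -0.12239655  0.24213938]
```

View pics/r6.png

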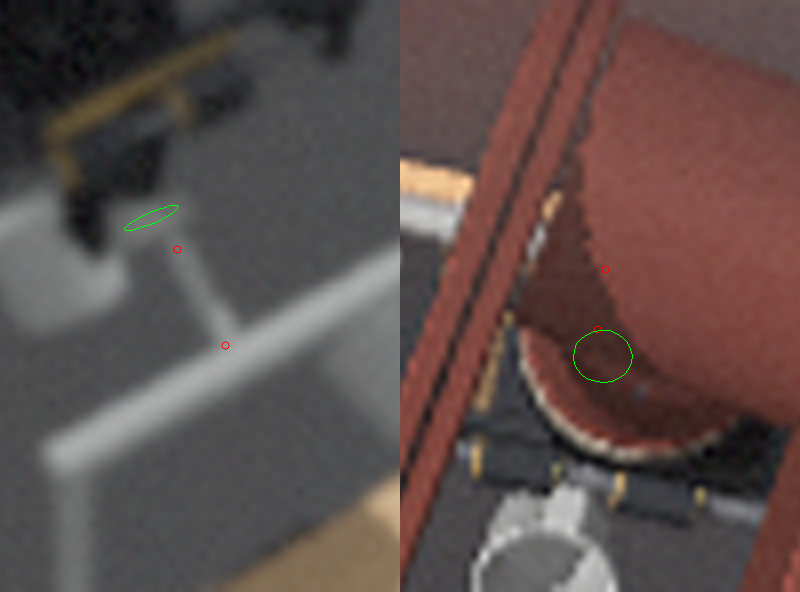

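Picture 10: the eye is at about (148,222), just off the peg tip at (170,245), and about 4 mm too far right. I'll correct that and slide on.

>>> {"api": "move_arm", "payload": {"series": [[[0,0,0.04],-0.1,1],[[0.06,0.05,0],0,1],[[0,0,0],0,1]]}}

```text
t: 18.55
tcp_pos: [0.5871, -0.115, 0.2151]
orientation: [-1.555, -0.037, -0.194]
force: [0.1, 0.1, -1.1]
gripper_width: 0.0136
```

```bash
python3 ax.py S 40 .070 .104
```

```text
t 18.55 eye [ 0.6114 -0.1203  0.2484] along peg 0.0585 across(up) 0.0011 left 0.001 F [ 0.10442333  0.06791588 -1.12795798] rpy [-1.55542085 -0.03678591 -0.19447032] w 0.013609441329429595
```

>>> {"api": "move_arm", "payload": {"series": [[[0.1,0.1,-0.01],0,1],[[0.08,0.08,0],0,1],[[0,0,0],0,1]]}}

```text
t: 18.85
tcp_pos: [0.6063, -0.1192, 0.1978]
orientation: [-1.556, -0.038, -0.194]
force: [0.2, -0.4, -0.6]
gripper_width: 0.0134
```

```bash
python3 ax.py S 40 .070 .104
```

```text
t 18.85 eye [ 0.6306 -0.1244  0.2312] along peg 0.0323 across(up) 0.0005 left 0.0007 F [ 0.20043818 -0.37324705 -0.64067486] rpy [-1.55562377 -0.03780884 -0.19369705] w 0.013378446574448458
```

Same tug test.

>>> {"api": "move_arm", "payload": {"series": [[[0,0,0.09],0,1]]}}

```text
t: 18.95
tcp_pos: [0.6069, -0.1122, 0.1977]
orientation: [-1.559, -0.035, -0.195]
force: [-4.5, -11.6, -1.7]
gripper_width: 0.0137
```

```bash
python3 ax.py S 40 .070 .104
```

```text
t 18.95 eye [ 0.6313 -0.1174  0.2309] along peg 0.0327 across(up) -0.0001 left 0.0077 F [ -4.51917387 -11.64689705  -1.71796783] rpy [-1.55897918 -0.03518943 -0.19482445] w 0.013686255536037823
```

Threaded as well. Recentre, loosen, release.

>>> {"api": "move_arm", "payload": {"series": [[[0,0,-0.08],0,1],[[0,0,0],0,1]]}}

```text
t: 19.15
tcp_pos: [0.6049, -0.1194, 0.1976]
orientation: [-1.559, -0.034, -0.194]
force: [-0.8, 0.4, -0.9]
gripper_width: 0.0135
```

>>> {"api": "move_arm", "payload": {"series": [[[0,0,0],0,1],[[0,0,0],0,1],[[0,0,0],0,1],[[0,0,0],0,1]], "newtons": 4}}

```text
t: 19.55
tcp_pos: [0.6055, -0.1185, 0.1987]
orientation: [-1.558, -0.036, -0.194]
force: [0.4, 0.7, -0.7]
gripper_width: 0.014
```

>>> {"api": "move_arm", "payload": {"series": [[[0,0,0],0,0.6],[[0,0,0],0,0.6],[[0,0,0],0,0.6],[[0,0,0],0,0.6],[[0,0,0],0,-0.2],[[0,0,0],0,-0.2],[[0,0,0],0,-0.2],[[0,0,0],0,-0.2],[[0,0,0],0,-0.2]]}}

```text
t: 20.45
tcp_pos: [0.606, -0.1184, 0.1996]
orientation: [-1.558, -0.037, -0.194]
force: [-0.1, 0.5, -0.5]
gripper_width: 0.0481
```

```bash
python3 rel.py r7 S 40 .070 .104
```

```text
20.45 [ 0.60598973 -0.11840572  0.19957631] [-1.55793164 -0.03749275 -0.19393789] [-0.14285975  0.48308836 -0.52643589] eye [ 0.63025884 -0.1235965   0.23288196] peg tip [ 0.61688524 -0.12239655  0.24213938]
```

View pics/r7.png

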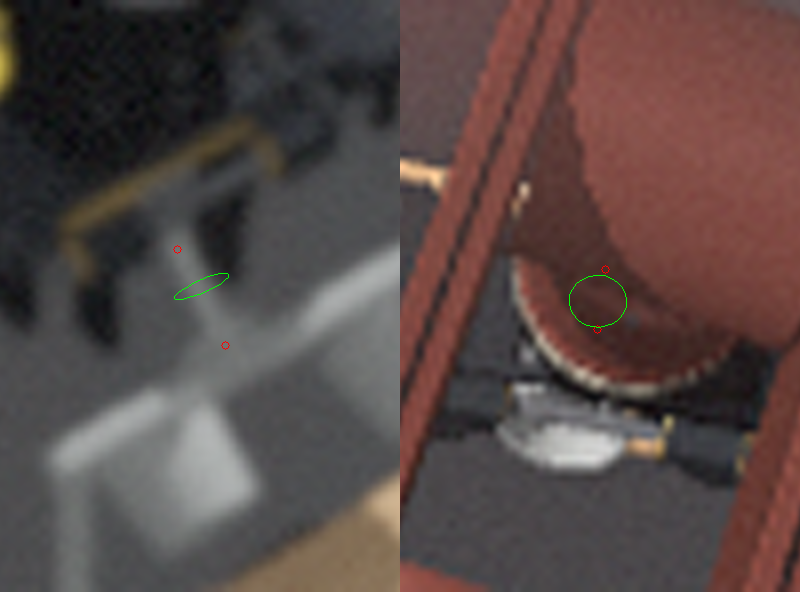

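Picture 11: the small cup hangs below the rail with its bowl at (185,490), eye at the peg's root. Back out at this opening.

>>> {"api": "move_arm", "payload": {"series": [[[0,0,0],0,-0.5],[[0,0,0],0,-0.5],[[0,0,0],0,-0.5],[[-0.1,0,0],0,-0.5],[[-0.3,0,0],0,-0.5],[[-0.4,0,0],0,-0.5],[[-0.4,-0.1,0],0,-0.5],[[-0.4,-0.2,0],0,-0.5],[[-0.3,-0.2,0],0,-0.5],[[0,0,0],0,-0.5],[[0,0,0],0,-0.5]]}}

```text
t: 21.65
tcp_pos: [0.407, -0.0795, 0.2409]
orientation: [-1.558, -0.037, -0.194]
force: [-0.1, 0.4, 0.8]
gripper_width: 0.0651
```

```bash
python3 - <<'E'
from plant import r, viewer, nets
from h import *
s=r.read_state();print(s["t"],s["tcp_pos"],s["force"])
a=viewer.read_camera("scene")["color"].astype(int)
for i in range(8): p=viewer.read_camera("scene")
b=p["color"].astype(int);d=np.abs(a-b).sum(2)[160:300,240:350];print("motion in rack crop: max",d.max(),"mean",d.mean())
t=viewer.read_camera("top")
for l in("flask","mug","jar"):
    for k in nets.cut_out(t,l)[:1]: print(l,k["rect"],k["conf"])
c=cv2.resize(p["color"][160:300,235:350,::-1],None,fx=4,fy=4,interpolation=cv2.INTER_CUBIC)[:600]
e=cv2.resize(t["color"][:,:,::-1],None,fx=.66,fy=.66)
o=np.zeros((600,800,3),np.uint8);o[:c.shape[0],:c.shape[1]]=c;o[:e.shape[0],462:800]=e[:,:338]
cv2.imwrite("pics/fin.png",o)
E
```

```text
21.65 [ 0.40704819 -0.07946379  0.24091594] [-0.13885094  0.36474747  0.75112379]
motion in rack crop: max 32 mean 5.842987012987013
flask [395.1, 167.3, 30.3, 24.7] 0.8
mug [129.3, 142.6, 35.7, 23.9] 0.97
jar [351.3, 139.0, 22.8, 22.8] 0.58
```

View pics/fin.png

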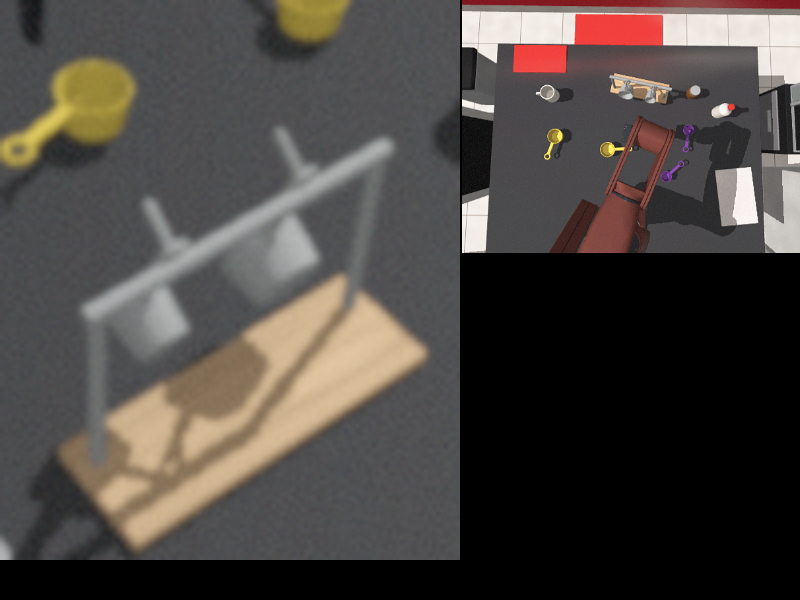

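Picture 12: both eyes sit on their pegs at (305,172) and (178,245), and the bowls hang below the rail. I'll let them settle for a second, then hand in.

>>> {"api": "move_arm", "payload": {"series": [[[0,0,0],0,-0.5],[[0,0,0],0,-0.5],[[0,0,0],0,-0.5],[[0,0,0],0,-0.5],[[0,0,0],0,-0.5],[[0,0,0],0,-0.5],[[0,0,0],0,-0.5],[[0,0,0],0,-0.5],[[0,0,0],0,-0.5],[[0,0,0],0,-0.5],[[0,0,0],0,-0.5],[[0,0,0],0,-0.5]]}}

```text
t: 23.5
tcp_pos: [0.4075, -0.0796, 0.2405]
orientation: [-1.558, -0.034, -0.193]
force: [0.2, 0.2, -0.9]
gripper_width: 0.0651
```

```bash
python3 -c "
from plant import r
print(r.hand_in())"
```

```text
the job is handed in; nothing more can be done
None
```

Both steel measuring cups are hanging on the rack: the larger on the left peg, then the smaller on the right. I handed the job in at about 23.5 s.

- **Threading:** before each release I tugged the cup sideways and the peg pushed back, with about 15 N for the large cup and 12 N for the small one. The last picture shows both eyes at the roots of their pegs and the bowls hanging below the rail.
- **Stillness:** over 0.4 s the scene camera showed only small pixel changes around the rack, which I took for image noise. I waited over another second before handing in, but did not measure motion again after that.
- **Neighbours:** the flask, mug and jar showed up within about 2 px of where they were at the start, which is within detector noise. The yellow and purple look-alikes were not touched.
- **Clearance:** at hand-in the gripper was about 0.2 m from the rack, touching nothing.
- **Disagreements:** the first silhouette fits for the rack differed by about 13 mm between the cameras, because the rack's foot seems not to be centred under the rail. I used a fit to the rail and pegs instead, which left 3–8 mm between the two cameras. Each eye was also off its peg's axis by about 4 mm before insertion, and I corrected that.

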